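Purge position on the leak-test bell

TASK

Stand the chrome valve adaptor upright on the small brass post in the middle of the blue leak-test base and let go of it. Then lower the steel bell cover over it, its two lugs going down through the two entry slots until it is fully home, and twist it clockwise (seen from above) against the spring to the white half-turn mark, never so far that it clicks on its way to the red lock mark. Finish still gripping the bell's black fin and holding it at the white mark, with the adaptor still standing inside and the other things on the shelf left where they are.

Things in the scene. Friction and masses are not known exactly. Their poses are not given: they have to be found in the camera images.
- base: Fixed leak-test base: blue round footplate 132 mm across, 14 mm thick, with an aluminium collar 97 mm across, its top 30 mm up. Origin: centre of the underside, on the axis, z up. Inside the collar a flat floor 14 mm up; its top rim overhangs inward to a 71 mm bore, 10 mm above the floor. Entry slots through the overhang at its own +x and -x. A brass nipple juts 12 mm past the plate at +x.
- slot (a point): Middle of the base's +x entry slot, 40 mm from the axis, level with the collar's top (30 mm up); the other slot is opposite. Slots are 13 mm wide and reach 42.5 mm from the axis. From the slots the lugs can go only clockwise (seen from above) under the overhang; the other way is blocked.
- post_top (a point): Centre of the flat top of the brass post, 22 mm across, on the base's axis, 42 mm above the base's underside (28 mm above the collar's floor).
- half_mark: White half-turn mark, a line on both sides of collar and footplate, 0.61 rad clockwise of the slots. Origin as the base's; its x axis lies along the line (either way round). With the bell's x axis along it, the bell is at the half turn.
- lock_mark (a point): Red lock mark on the collar, 1.22 rad clockwise of the slots (another opposite). Two sprung balls begin to resist at about 0.84 rad of turn and click at about 1.0 rad, well before the fin reaches the red mark.
- spring_ring (a joint): Sprung ring in the base pushed by the bell's lugs: 0 at rest, grows clockwise, rad. It trails the bell's turn from the slots by about 0.07 rad (up to 0.13): about 0.54 at the white mark, 0.87 or more at the click. It pushes back with 0.036 N m at 0, 0.10 N m at the white mark, so a bell let go turns back.
- bell: Loose steel bell cover, an upside-down cup 66 mm across, 80 mm high, open below (inside 59 mm across, 76 mm deep), 0.2 to 0.37 kg. Origin: centre of its rim, underneath, z up. Two round lugs 8 mm thick at the rim along its +x and -x, tips 40 mm from the axis, undersides level with the rim. Same after half a turn about z. Fully home, its origin is 14 mm above the base's.
- fin (a point): Middle of the black fin grip on top of the bell, on its axis 100 mm above its rim. The fin is 60 mm long along the bell's x (above the lugs), 16 mm wide along y, and stands from 80 to 114 mm above the rim, with a white line along its top.
- adaptor: Loose chrome valve adaptor, round, 42 mm high, standing upright; 17 mm across at the foot (0 to 12 mm) and again at the grip (19 to 36 mm up), 13 mm across between, a 10 mm tip on top. Origin: centre of its foot. About 60 g.
- patch_tin: Bystander: yellow plastic patch tin, 88 x 63 x 29 mm. Origin under its centre.
- cup: Bystander: round stainless steel cup, 74 mm across, 85 mm high, mouth up. Origin under its centre.
- oil_bottle: Bystander: grey bottle, 52 mm across, 130 mm high, red cap. Origin under its centre.
- spanner: Bystander: steel spanner 160 mm long, lying flat.
- grease_jar: Bystander: green jar 64 mm across, 60 mm high, white cap. Origin under its centre.
Not all that is in view belongs to the job. Leave any pink look-alike of the bell alone.

How it is judged:
By the outcome, as a careful person would: the job done as asked, in the order asked, and still so for the second after the job is handed in, while the arm keeps its last pose, push and grip.
It also fails if it takes over 64 s, if anything falls off the work surface, if the arm or the gripper's body presses on something with over 40 N, if the wrist force passes 120 N, or if a joint passes its speed limit or range.

ROBOT

A 7-joint arm with a two-finger parallel gripper is mounted at the origin on the work surface. World frame = base frame: x ahead of the robot, y to its left, z up, the work surface at z = 0. Lengths are in mm, angles in rad, forces in N, time in s.
With the tool pointing down it reaches from about 400 to 875 mm from the base axis. Payload 4.4 kg.
Tool frame: the origin (TCP) lies at the very end of the fingers, on their centre line; the grasp point (between the pads) lies ctrl.grip_depth behind it (ctrl.grip_depth is the distance from the TCP to the grasp point, in mm); y points along the fingers, x is the direction in which the jaws open and shut, and the axes are right-handed (so a half turn about y gives the same grasp; the last joint's range is limited). The gripper opens to 85 mm and grips with 20 to 120 N. Pads are 22 mm wide; open, the fingers measure 114 mm over their backs; the gripper's body (76 mm by 85 mm) begins 54 mm behind the grasp point. The pads swing forward as they close: fully open they stand 13 mm farther back than shut.
Start: joints at [1.278, 0.628, 0.038, 1.517, -0.027, 0.996, -0.02], TCP at [146.187, -633.362, 231.313] pointing down, gripper open.
Joint ranges: [-3.06, 3.06], [-0.37, 2.12], [-1.25, 1.32], [0.18, 2.47], [-1.1, 4.24], [0.23, 1.98], [-2.94, 2.94]. Speed limits (rad/s): [2.57, 2.57, 3.14, 3.14, 3.14, 3.14, 3.14].

INTERFACE

Orientations are given as [roll, pitch, yaw] about the fixed x, y, z axes, in that order (R = Rz(yaw) Ry(pitch) Rx(roll)).
In Python, from cell import ctrl gives the robot as it stands.
- The arm moves only by the tool apply_moves, never from a script. Its argument "motion" is a list of rows, each a list of 5 numbers: the shift along the tool's x, y, z in cm, then the turn about the tool's y in rad, then the finger opening in cm, from 0 to 8.54. In form: [[tx, ty, tz, roll, hand], ...]. A call has 1 to 20 rows; each row is the pose to reach, as a shift and turn from the pose commanded when the call began, along the tool's axes at that moment; what a row does not reach only later rows make up. A row lasts 1/8 s, in which the tool goes at most 62.5 mm and 10.7 degrees, less where a joint would pass 70% of its speed; a pose out of reach is approached as far as the arm can. A call with a gripper value outside its range is refused whole. The fingers move at their own pace and stop on an object; the grip force is fixed at half the most. Time passes only in rows, so rows that repeat a pose let the fingers close. It gives the time, the measured TCP pose, the force and the opening at its end, in the units of the state.
- ctrl.read_state(): the state, without advancing time (a new reading comes with each control period).
- ctrl.get_image(name): name is "scene" or "side" or "wrist"; returns a dict with "image" (420x560x3 uint8, red, green, blue), "vfov" (degrees; the focal length in pixels is half the picture's height over the tangent of half this angle, whatever the lens; pixels are square), "cx", "cy" (the principal point, pixels), "k1" (the pictures are not rectified: a ray, as slopes to the right and down, at radius r is drawn at 1 + k1 r^2 times it, then the intrinsics apply), "extrinsics" (4x4, takes a point from world to camera coordinates); the wrist camera has in their place "tool_from_camera" (4x4, takes a point from camera to tool coordinates, whose origin is the TCP and whose axes are the tool frame's). Camera axes: x right, y up, looking along -z (the intrinsics and any distortion apply to the point x, -y, -z); pixel columns grow to the right and rows downward; lengths in mm; the calibration is good to about 2 mm. A picture is of the moment at which its call begins: read the wrist's pose just before it. There is no depth.
- ctrl.finish_job(): hands the job in, once; it reports no verdict.
Trained networks look in a picture, given as the dict that the camera call returned (one of the last four; its "shot" number tells which), for a name from the list of things; names that differ only in an ending like _2 or _b are one class to them, and where a whole thing is asked for, a point or a joint stands for the part that bears it (a point fixed in the world has none). Each returns a list of dicts, best first, with "confidence" (0 to 1); they miss things now and then, are a little off and sometimes report something else, mostly with a low value. They report only what shows in the picture. A call takes as long as a camera call. They do not tell look-alikes from the thing itself.
- ctrl.search_frame(picture, query): "location" ([x, y, z] in mm, in world coordinates, good to about 4 mm: the middle of the surface that is visible of it).
- ctrl.mark_of(picture, query): "location" ([x, y, z] in mm, in world coordinates, good to about 4 mm: a listed point, or the origin of a listed thing).
The state is a dict: "clock": time; "qpos": joint angles; "qd": joint speeds; "tau": joint torques, N m; "eef_pos": TCP position; "tool_rot": TCP orientation; "force": force on the tool from outside, world axes, zero at the start; "torque": the same for the moment, N m; "width": finger opening in mm.
Only numpy, scipy, OpenCV 4.12 (cv2) and the standard library are available. Lean on these libraries where they do the work, as an engineer would, in place of code of your own. Each camera call takes 0.05 s, during which the arm holds its last target.

## Working session

There is one attempt and no reset: what is moved stays moved. The work goes in short steps, Python scripts to look and compute and a tool call to move; the robot and the scene stay as the last step left them, time stands still between calls to the robot, and variables do not carry over. Pictures are saved under pics/ and viewed, and the job is handed in when it is done.

Besides the shell and the picture viewer there is one more tool, called as name(argument=value, ...), one argument or row to a line, values as JSON. apply_moves: Moves the arm, as the interface text tells. Its arguments: {"type":"object","properties":{"motion":{"type":"array","items":{"type":"array","items":{"type":"number"}}}},"required":["motion"]}

```bash
ls; mkdir -p pics; cat > h.py <<'E'
import numpy as np, cv2
from cell import ctrl
def save(im,name): cv2.imwrite('pics/'+name+'.png', cv2.cvtColor(im['image'],cv2.COLOR_RGB2BGR))
E
python3 - <<'E'
from h import *
s=ctrl.read_state()
print({k:np.round(v,3) for k,v in s.items()}, ctrl.grip_depth)
for n in ["scene","side","wrist"]:
    im=ctrl.get_image(n); save(im,n+'0'); print(n,im['vfov'],im['cx'],im['cy'],im['k1'],im['shot']); print(np.round(im.get('extrinsics',im.get('tool_from_camera')),3))
    if n!='wrist':
        for q in ['base','slot','post_top','half_mark','lock_mark','bell','fin','adaptor','cup','oil_bottle','spanner','grease_jar','patch_tin']:
            print(q,[(np.round(d['location'],0).tolist(),round(d['confidence'],2)) for d in ctrl.mark_of(im,q)][:3])
print(ctrl.read_state()['clock'])
E
```

```text
pics
{'clock': np.float64(0.0), 'qpos': array([ 1.278,  0.629,  0.038,  1.518, -0.027,  0.996, -0.02 ]), 'qd': array([-0.001, -0.001, -0.001,  0.   ,  0.   , -0.   , -0.   ]), 'tau': array([ 1.0000e-03, -5.6340e+01,  1.2270e+00, -1.9345e+01,  1.1000e-02,
        1.0000e-02,  0.0000e+00]), 'eef_pos': array([ 146.032, -632.73 ,  230.389]), 'tool_rot': array([-1.571,  0.002, -1.344]), 'force': array([0.276, 0.514, 1.242]), 'torque': array([0.026, 0.008, 0.002]), 'width': np.float64(85.589)} 18.700000000000003
scene 52.80610118863267 274.8057575498613 212.34387781450445 -0.054855589229126 1
[[-8.740000e-01  4.860000e-01  2.000000e-02  4.713340e+02]
 [-2.530000e-01 -4.890000e-01  8.350000e-01  4.881900e+01]
 [ 4.150000e-01  7.240000e-01  5.500000e-01 -1.355384e+03]
 [ 0.000000e+00  0.000000e+00  0.000000e+00  1.000000e+00]]
base [([580.0, -32.0, -1.0], 0.72), ([756.0, 153.0, -1.0], 0.44), ([580.0, -274.0, 99.0], 0.17)]
slot [([618.0, -51.0, 30.0], 0.79), ([618.0, -436.0, 4.0], 0.73)]
post_top [([576.0, -31.0, 39.0], 0.75)]
half_mark []
lock_mark [([572.0, -73.0, 29.0], 0.68)]
bell [([459.
[... 1043 characters left out ...]
1.0, -341.0, 101.0], 0.92), ([455.0, -198.0, 103.0], 0.8), ([578.0, -272.0, 106.0], 0.59)]
adaptor [([583.0, 278.0, 0.0], 0.56)]
cup [([617.0, -436.0, -0.0], 0.86)]
oil_bottle [([752.0, -326.0, -1.0], 0.63)]
spanner [([757.0, 160.0, -2.0], 0.65)]
grease_jar [([294.0, -360.0, -1.0], 0.66), ([616.0, -49.0, 31.0], 0.24), ([575.0, -271.0, -4.0], 0.2)]
patch_tin [([351.0, 376.0, 1.0], 0.68)]
wrist 67.71751614935687 276.7399738734901 213.46897259634702 -0.036914703349563684 3
[[ 1.00000e+00  0.00000e+00  1.00000e-03 -6.25000e-01]
 [ 1.00000e-03  3.22000e-01 -9.47000e-01 -1.42258e+02]
 [-0.00000e+00  9.47000e-01  3.22000e-01  8.26090e+01]
 [ 0.00000e+00  0.00000e+00  0.00000e+00  1.00000e+00]]
1.45
```

View pics/scene0.png

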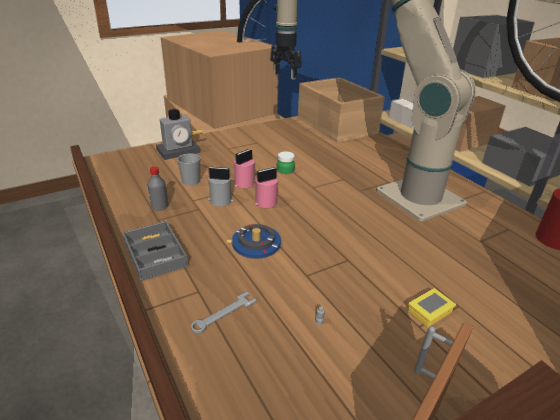

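View pics/side0.png

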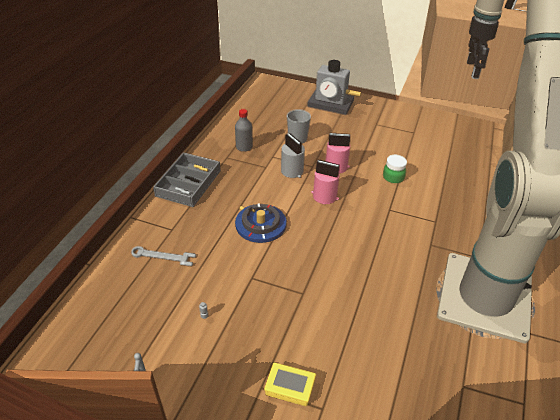

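View pics/wrist0.png

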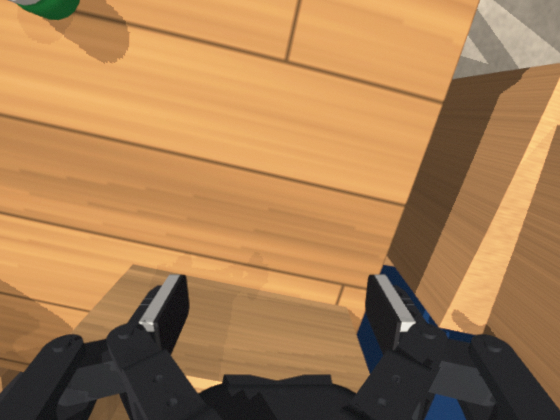

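```bash
cat >> h.py <<'E'
def delta(target,yaw=None,s=None):
    """world target mm -> tool shift cm + roll, from measured pose"""
    s=s or ctrl.read_state(); y0=s['tool_rot'][2]
    d=np.array(target,float)-s['eef_pos']
    x=np.array([np.cos(y0),np.sin(y0),0]); z=np.array([-np.sin(y0),np.cos(y0),0])
    r=0 if yaw is None else -(yaw-y0)
    return np.round([d@x/10,-d[2]/10,d@z/10,r],3)
E
python3 - <<'E'
from h import *
print(delta([500,-250,200],-0.6),delta([582,279,150],0.4))
E
```

```text
[-29.404   3.132  43.094  -0.744] [-79.107   8.132  62.975  -1.744]
```

apply_moves(
  motion=[
    [-29.4, 3.1, 43.1, -0.74, 8.5],
    [-29.4, 3.1, 43.1, -0.74, 8.5],
    [-29.4, 3.1, 43.1, -0.74, 8.5],
    [-29.4, 3.1, 43.1, -0.74, 8.5],
    [-29.4, 3.1, 43.1, -0.74, 8.5],
    [-29.4, 3.1, 43.1, -0.74, 8.5],
    [-29.4, 3.1, 43.1, -0.74, 8.5],
    [-29.4, 3.1, 43.1, -0.74, 8.5],
    [-79.1, 8.1, 63, -1.74, 8.5],
    [-79.1, 8.1, 63, -1.74, 8.5],
    [-79.1, 8.1, 63, -1.74, 8.5],
    [-79.1, 8.1, 63, -1.74, 8.5],
    [-79.1, 8.1, 63, -1.74, 8.5],
    [-79.1, 8.1, 63, -1.74, 8.5],
    [-79.1, 8.1, 63, -1.74, 8.5],
    [-79.1, 8.1, 63, -1.74, 8.5],
    [-79.1, 8.1, 63, -1.74, 8.5],
    [-79.1, 8.1, 63, -1.74, 8.5],
    [-79.1, 8.1, 63, -1.74, 8.5],
  ],
)

```text
clock: 3.82
eef_pos: [582.1, 278.2, 149.9]
tool_rot: [-1.572, 0.001, 0.396]
force: [-0.1, -0.5, -0.1]
width: 85.1
```

```bash
cat >> h.py <<'E'
from scipy.spatial.transform import Rotation as Rot
def cam(im,s):
    """returns world->cam 4x4"""
    if 'extrinsics' in im: return np.array(im['extrinsics'])
    T=np.eye(4); T[:3,:3]=Rot.from_euler('xyz',s['tool_rot']).as_matrix(); T[:3,3]=s['eef_pos']
    return np.linalg.inv(T@np.array(im['tool_from_camera']))
def proj(im,E,P):
    P=np.atleast_2d(P); c=(E[:3,:3]@P.T).T+E[:3,3]
    u=c[:,0]/-c[:,2]; v=-c[:,1]/-c[:,2]; r2=u*u+v*v; f=210/np.tan(np.radians(im['vfov'])/2)
    k=1+im['k1']*r2
    return np.stack([im['cx']+f*u*k, im['cy']+f*v*k],1)
def ray(im,E,px):
    f=210/np.tan(np.radians(im['vfov'])/2)
    d=np.array([(px[0]-im['cx'])/f,(px[1]-im['cy'])/f]); u=d.copy()
    for _ in range(30): u=d/(1+im['k1']*(u@u))
    w=E[:3,:3].T@np.array([u[0],-u[1],-1]); o=-E[:3,:3].T@E[:3,3]
    return o,w/np.linalg.norm(w)
def atz(im,E,px,z):
    o,w=ray(im,E,px); return o+w*(z-o[2])/w[2]
def shot(name,fn,qs=()):
    import json
    s=ctrl.read_state(); im=ctrl.get_image(name); save(im,fn); E=cam(im,s)
    for q in qs: print(q,[(np.round(d['location'],1).tolist(),round(d['confidence'],2)) for d in ctrl.mark_of(im,q)][:3])
    m={k:im[k] for k in ('vfov','cx','cy','k1')}; np.savez('pics/'+fn,E=E,**m)
    print(np.round(s['eef_pos'],1),np.round(s['tool_rot'],3),s['clock'])
    return im,E
def load(fn):
    z=np.load('pics/'+fn+'.npz'); return {k:float(z[k]) for k in ('vfov','cx','cy','k1')},z['E']
E
python3 - <<'E'
from h import *
im,E=shot('wrist','w1',['adaptor'])
a=cv2.imread('pics/scene0.png'); b=cv2.imread('pics/side0.png')
c=[cv2.resize(x,(400,300),interpolation=cv2.INTER_CUBIC) for x in (a[150:225,180:280],b[120:195,270:370],a[275:350,270:370],b[185:260,210:310])]
cv2.imwrite('pics/crop.png',np.vstack([np.hstack(c[:2]),np.hstack(c[2:])]))
E
```

```text
adaptor [([581.4, 277.1, -1.7], 0.75)]
[582.1 278.2 149.9] [-1.572e+00  1.000e-03  3.960e-01] 3.825
```

View pics/crop.png

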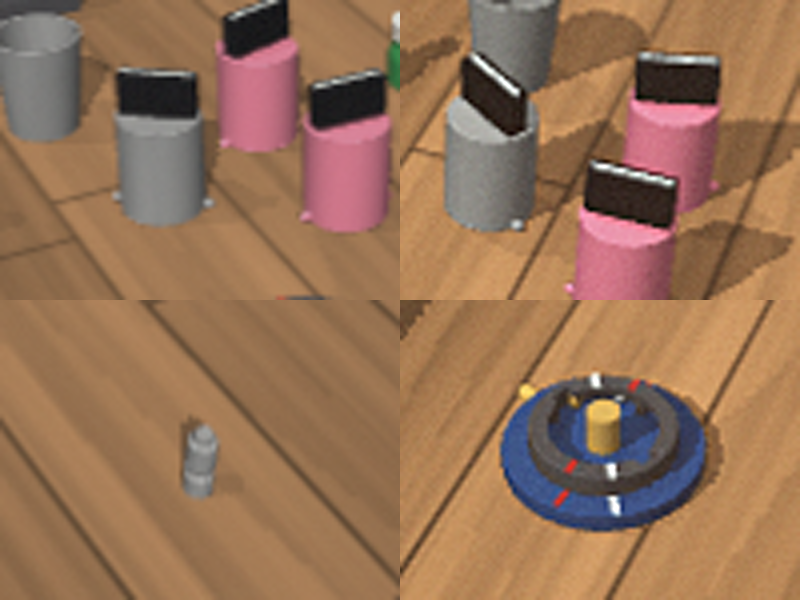

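View pics/w1.png

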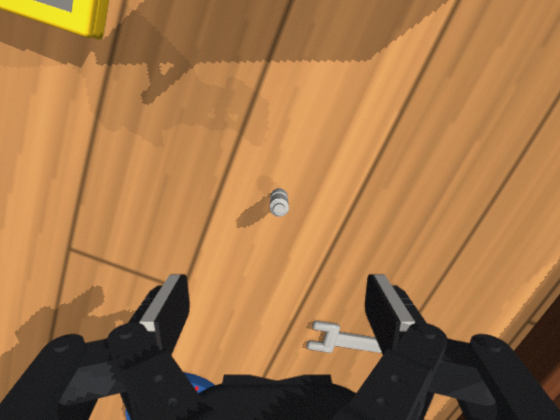

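```bash
python3 - <<'E'
from h import *
im,E=load('w1')
a=cv2.imread('pics/w1.png')
cv2.imwrite('pics/c1.png',cv2.resize(a[170:240,240:320],(800,700),interpolation=cv2.INTER_CUBIC))
print(atz(im,E,(279.5,210),42),proj(im,E,[[581.4,277.1,0],[581.4,277.1,42],[582.1,278.2,0]]))
E
```

```text
[583.41974825 280.54387213  42.        ] [[275.85926529 198.8441571 ]
 [275.70840449 212.70221621]
 [276.9618445  198.10547763]]
```

View pics/c1.png

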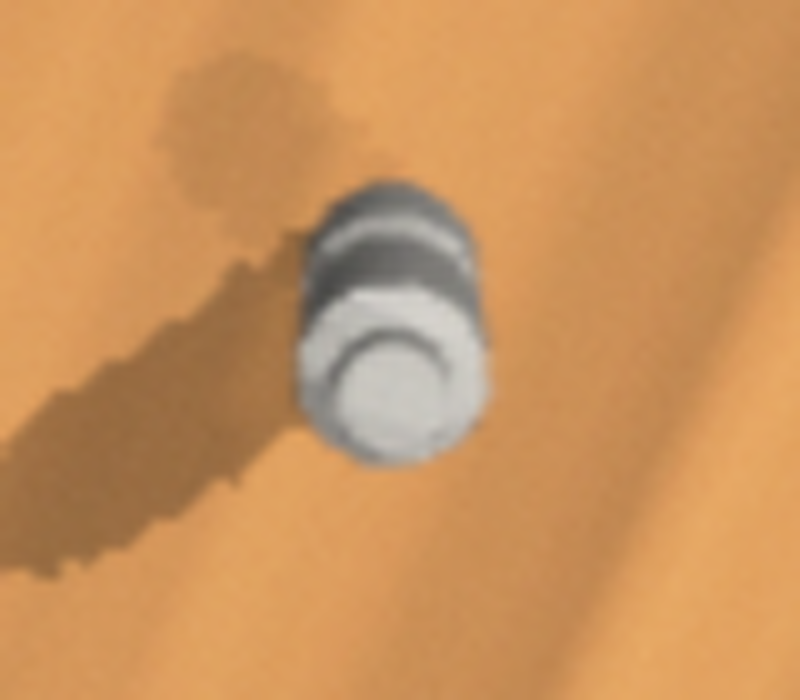

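```bash
python3 - <<'E'
from h import *
print(delta([583,279.8,60]),delta([583,279.8,10]))
E
```

```text
[0.153 9.026 0.273 0.   ] [ 0.153 14.026  0.273  0.   ]
```

apply_moves(
  motion=[
    [0.1, 4, 0.2, 0, 8.5],
    [0.15, 7, 0.2, 0, 6],
    [0.15, 9, 0.2, 0, 5],
    [0.15, 9, 0.2, 0, 4.5],
    [0.15, 9, 0.2, 0, 4.5],
  ],
)

```text
clock: 4.55
eef_pos: [583.7, 281.6, 61.5]
tool_rot: [-1.571, -0.002, 0.395]
force: [-0.0, -0.5, -0.1]
width: 44.9
```

```bash
python3 - <<'E'
from h import *
im,E=shot('wrist','w2',['adaptor'])
E
```

```text
adaptor [([583.8, 278.4, 5.0], 0.96)]
[583.7 281.6  61.5] [-1.571 -0.002  0.395] 4.55
```

View pics/w2.png

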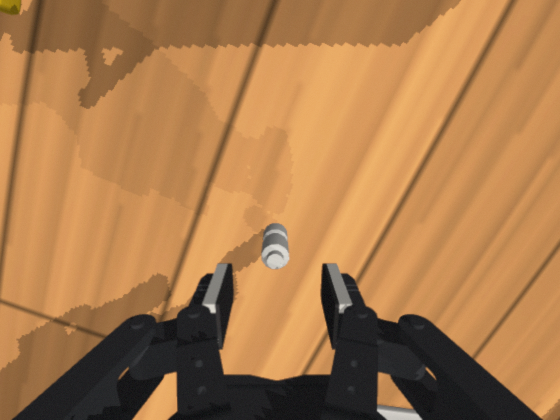

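```bash
python3 - <<'E'
from h import *
im,E=load('w2')
print(atz(im,E,(275.5,259),42)); print(proj(im,E,[[583.7,281.6,42],[583.7,281.6,61.5]]))
print(delta([583.3,280.6,10]))
E
```

```text
[582.50515175 282.31678573  42.        ]
[[276.93907065 260.74925615]
 [277.05736052 278.22629085]]
[-0.094  5.178 -0.1    0.   ]
```

apply_moves(
  motion=[
    [-0.05, 2.5, 0, 0, 4.5],
    [-0.1, 4.4, 0, 0, 4.5],
    [-0.1, 5.1, 0, 0, 4],
    [-0.1, 5.1, 0, 0, 3],
    [-0.1, 5.1, 0, 0, 2],
    [-0.1, 5.1, 0, 0, 1],
    [-0.1, 5.1, 0, 0, 1],
    [-0.1, 5.1, 0, 0, 1],
  ],
)

```text
clock: 5.65
eef_pos: [582.5, 281.5, 10.2]
tool_rot: [-1.571, -0.002, 0.396]
force: [1.2, 1.1, 5.5]
width: 14.7
```

```bash
python3 - <<'E'
from h import *
im,E=shot('wrist','w3')
E
```

```text
[582.5 281.5  10.2] [-1.571 -0.002  0.396] 5.65
```

View pics/w3.png

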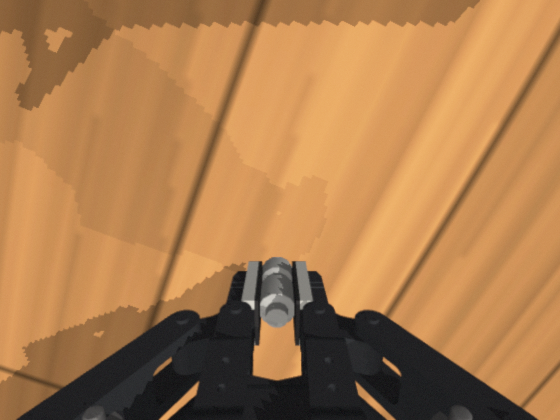

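```bash
python3 - <<'E'
from h import *
print(delta([578.5,-30.5,160]))
E
```

```text
[-12.405 -14.981 -28.63    0.   ]
```

apply_moves(
  motion=[
    [-0.1, -2, 0, 0, 1],
    [0, -7, 0, 0, 1],
    [-2, -12, -5, 0, 1],
    [-4, -15, -10, 0, 1],
    [-6.4, -15, -15, 0, 1],
    [-8.6, -15, -20, 0, 1],
    [-10.8, -15, -25, 0, 1],
    [-12.4, -15, -28.6, 0, 1],
    [-12.4, -15, -28.6, 0, 1],
    [-12.4, -15, -28.6, 0, 1],
  ],
)

```text
clock: 6.95
eef_pos: [577.7, -29.9, 160.0]
tool_rot: [-1.57, -0.001, 0.396]
force: [-0.5, 1.4, -1.3]
width: 14.8
```

```bash
python3 - <<'E'
from h import *
im,E=shot('wrist','w4',['base','post_top','slot','half_mark','adaptor'])
a=cv2.imread('pics/w4.png')
cv2.imwrite('pics/c4.png',cv2.resize(a[90:350,120:440],(800,650),interpolation=cv2.INTER_CUBIC))
E
```

```text
base [([576.8, -28.6, 5.9], 0.65)]
post_top [([577.2, -31.7, 46.9], 0.9)]
slot [([611.4, -48.7, 30.3], 0.56)]
half_mark [([579.9, -32.6, 153.5], 0.47), ([574.1, -72.5, 25.0], 0.21)]
adaptor [([578.9, -35.5, 149.6], 0.85)]
[577.7 -29.9 160. ] [-1.57e+00 -1.00e-03  3.96e-01] 6.95
```

View pics/c4.png

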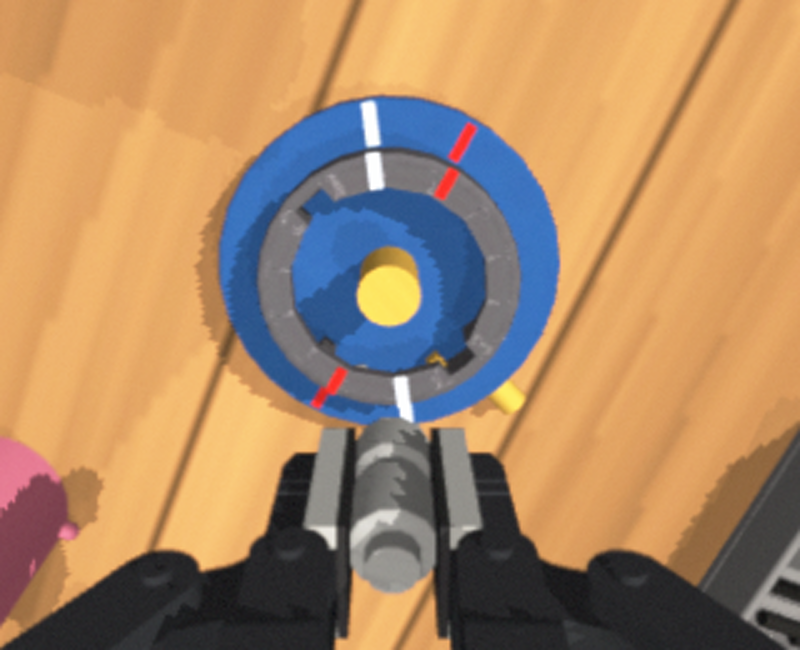

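```bash
cat > fit.py <<'E'
from h import *
from scipy.optimize import least_squares
im,E=load('w4')
P=lambda c:np.array(c)/2.5+[120,90]
pt=P((388,294)); 
pairs=[((388,294),0,0,42),((373,152),48.5,np.pi-.61,30),((378,188),35.5,np.pi-.61,30),((400,378),35.5,-.61,30),
((439,196),35.5,np.pi-1.22,30),((455,169),48.5,np.pi-1.22,30),((341,371),35.5,-1.22,30),((318,204),39.5,np.pi,30),((460,357),39.5,0,30)]
def model(p):
    return proj(im,E,[[p[0]+r*np.cos(p[2]+a),p[1]+r*np.sin(p[2]+a),z] for _,r,a,z in pairs])
obs=np.array([P(c) for c,*_ in pairs])
f=lambda p:(model(p)-obs).ravel()
r=least_squares(f,[578,-31,-.5],loss='soft_l1')
print(r.x); print(np.round(f(r.x).reshape(-1,2),1))
print('post ray z42',atz(im,E,pt,42))
a=cv2.imread('pics/w4.png')
a=cv2.resize(a,None,fx=2.5,fy=2.5,interpolation=cv2.INTER_CUBIC)
th=np.linspace(0,2*np.pi,200)
for R,z in ((66,14),(48.5,30),(35.5,30),(11,42)):
    q=proj(im,E,np.stack([r.x[0]+R*np.cos(th),r.x[1]+R*np.sin(th),0*th+z],1))
    cv2.polylines(a,[np.int32(q*2.5)],True,(0,255,0),1)
for k in (0,np.pi):
  for d,c in ((0,(255,255,0)),(-.61,(255,0,255))):
    q=proj(im,E,[[r.x[0]+R*np.cos(r.x[2]+k+d),r.x[1]+R*np.sin(r.x[2]+k+d),30] for R in (30,50)])
    cv2.polylines(a,[np.int32(q*2.5)],False,c,1)
cv2.imwrite('pics/o4.png',a[225:875,300:1100])
E
python3 fit.py
```

```text
[ 5.76755626e+02 -2.99192877e+01 -4.52749762e-01]
[[ 0.5  0.4]
 [ 0.2 -0.3]
 [-0.1  0.2]
 [-0.  -1.5]
 [-0.6  1.6]
 [ 0.4 -0.6]
 [ 1.4 -2.7]
 [-1.2  0.2]
 [-0.5  1.4]]
post ray z42 [576.18902511 -29.71242037  42.        ]
```

View pics/o4.png

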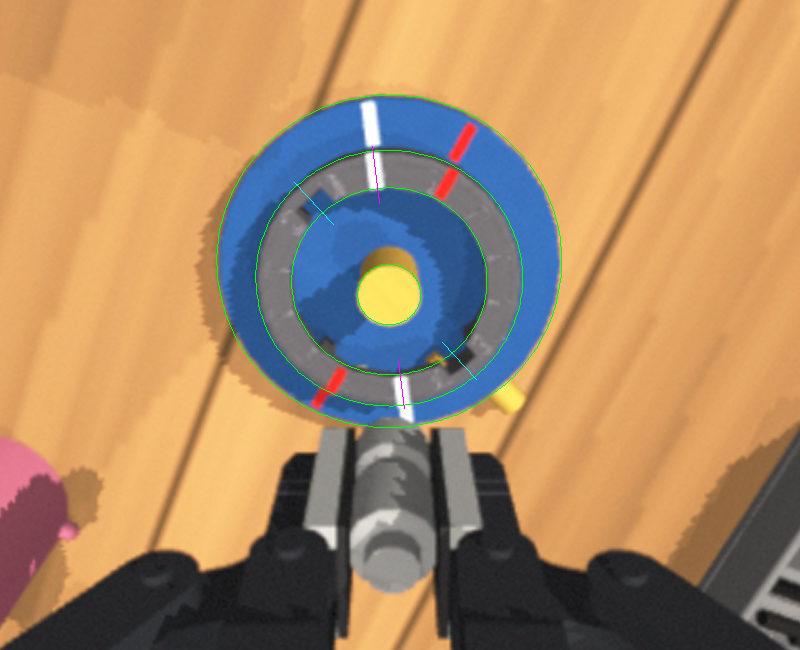

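```bash
python3 - <<'E'
from h import *
im,E=load('w4'); a=cv2.imread('pics/w4.png').astype(int)
c=np.array([576.75,-29.9])
H=np.zeros(a.shape[:2])
b,g,r=a[...,0],a[...,1],a[...,2]
W=(b>175)&(g>175)&(r>175); Rd=(r>150)&(g<90)&(b<90)
for nm,M,off in(('white',W,.61),('red',Rd,1.22)):
  ys,xs=np.nonzero(M)
  for z,lo,hi in((30,36.5,47.5),(14,50,65)):
    P=np.array([atz(im,E,(x,y),z)[:2] for x,y in zip(xs,ys) if 90<y<260 and 150<x<400])
    d=P-c; rr=np.hypot(*d.T); k=(rr>lo)&(rr<hi); d=d[k]
    an=np.arctan2(d[:,1],d[:,0]); 
    for s in (0,1):
        kk=(an>0)==bool(s)
        if kk.sum()>4: print(nm,z,s,kk.sum(),np.round(np.median(an[kk])+off-(np.pi if s else 0),3), 'std',np.round(an[kk].std(),3))
E
```

```text
white 30 0 64 -0.463 std 0.039
white 30 1 84 -0.437 std 0.039
white 14 0 61 -0.463 std 0.03
white 14 1 93 -0.441 std 0.026
red 30 0 44 -0.458 std 0.028
red 30 1 58 -0.436 std 0.028
red 14 0 52 -0.439 std 0.029
red 14 1 48 -0.442 std 0.015
```

```bash
python3 - <<'E'
from h import *
im,E=load('w4'); 
print(atz(im,E,np.array((391.5,564))/2.5+[120,90],160+31.8), atz(im,E,np.array((388,294))/2.5+[120,90],42))
print(delta([576.7,-29.9,85]))
for n in('scene','side'): shot(n,n+'1',['post_top','base'])
E
```

```text
[577.19532656 -29.33503843 191.8       ] [576.18902511 -29.71242037  42.        ]
[-1.220e-01  7.442e+00  5.000e-03  0.000e+00]
post_top [([575.3, -30.1, 38.5], 0.82)]
base [([580.9, -29.8, -0.0], 0.6), ([348.0, 373.1, -0.1], 0.51)]
[577.8 -29.5 159.4] [-1.571 -0.     0.398] 7.25
post_top [([577.0, -34.4, 41.6], 0.65), ([616.4, -52.4, 32.6], 0.51)]
base [([577.1, -26.9, 4.8], 0.81)]
[577.8 -30.2 159.3] [-1.571  0.     0.397] 7.4
```

apply_moves(
  motion=[
    [-0.1, 3, 0, 0, 1],
    [-0.1, 6.5, 0, 0, 1],
    [-0.1, 9, 0, 0, 1],
    [-0.1, 10, 0, 0, 1],
    [-0.1, 10, 0, 0, 1],
    [-0.1, 10, 0, 0, 1],
  ],
)

```text
clock: 8.3
eef_pos: [577.8, -30.9, 60.3]
tool_rot: [-1.571, -0.002, 0.396]
force: [0.2, -0.5, -0.5]
width: 15.2
```

```bash
python3 - <<'E'
from h import *
im,E=shot('wrist','w5',['adaptor'])
im,E=shot('side','side2')
a=cv2.imread('pics/side2.png')
a=cv2.resize(a[170:245,210:310],(800,600),interpolation=cv2.INTER_CUBIC);cv2.imwrite('pics/c5.png',a)
E
```

```text
adaptor [([575.1, -35.9, 52.3], 0.59)]
[577.8 -30.9  60.3] [-1.571 -0.002  0.396] 8.3
[577.7 -31.   60.4] [-1.572 -0.002  0.396] 8.4
```

View pics/c5.png

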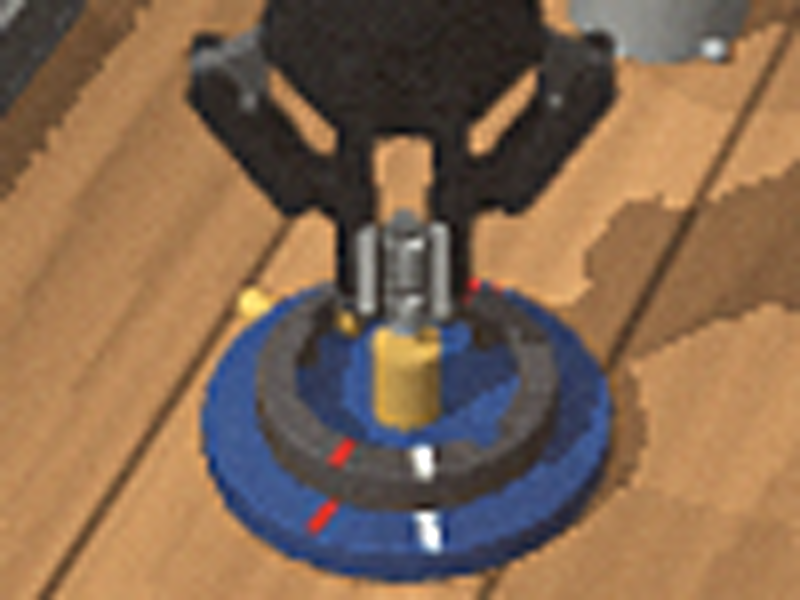

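View pics/w5.png

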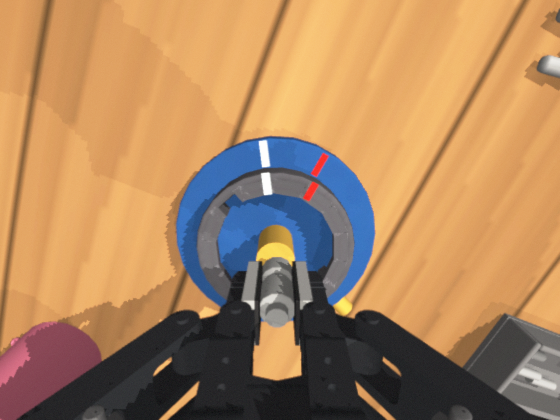

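apply_moves(
  motion=[
    [-0.12, 0.2, 0, 0, 1],
    [-0.12, 0.4, 0, 0, 1],
    [-0.12, 0.6, 0, 0, 1],
    [-0.12, 0.7, 0, 0, 1],
    [-0.12, 0.75, 0, 0, 1],
    [-0.12, 0.75, 0, 0, 1],
  ],
)

```text
clock: 9.2
eef_pos: [575.7, -31.5, 52.2]
tool_rot: [-1.571, 0.0, 0.396]
force: [-1.7, 0.7, 4.5]
width: 14.8
```

```bash
python3 - <<'E'
from h import *
im,E=shot('side','side3')
a=cv2.imread('pics/side3.png')
a=cv2.resize(a[170:245,210:310],(800,600),interpolation=cv2.INTER_CUBIC);cv2.imwrite('pics/c6.png',a)
im,E=shot('scene','scene3')
a=cv2.imread('pics/scene3.png')
a=cv2.resize(a[195:270,210:310],(800,600),interpolation=cv2.INTER_CUBIC);cv2.imwrite('pics/c7.png',a)
print(ctrl.read_state()['force'])
E
```

```text
[575.7 -31.5  52.2] [-1.571  0.     0.396] 9.2
[575.7 -31.5  52.2] [-1.571  0.     0.396] 9.25
[-2.3764157  -0.11376953  5.45199078]
```

View pics/c6.png

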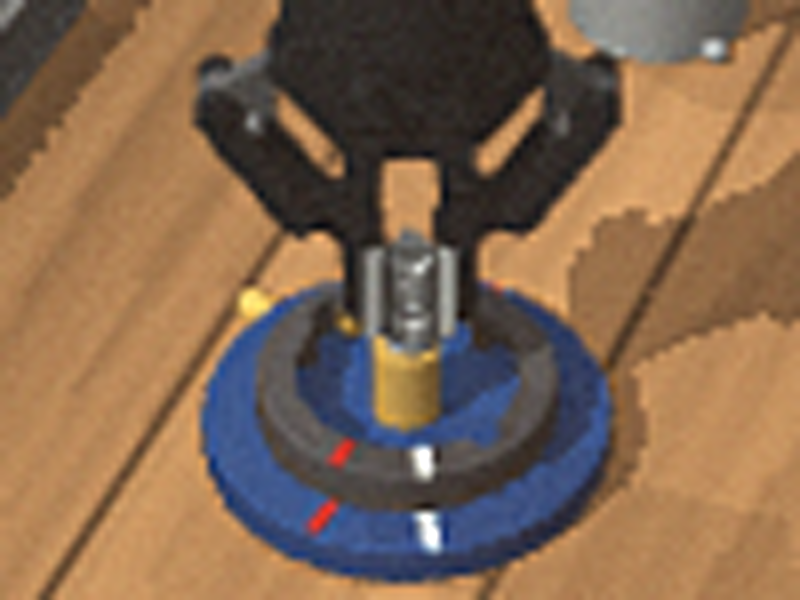

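View pics/c7.png

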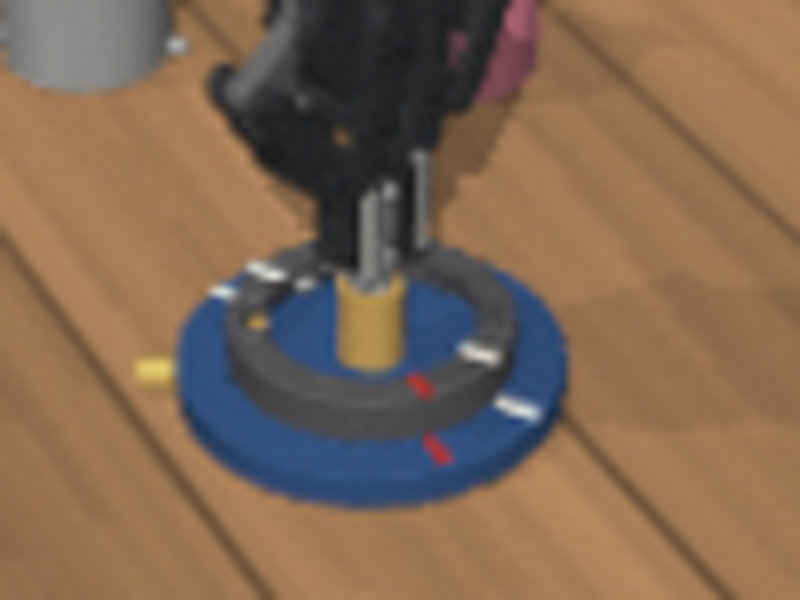

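apply_moves(
  motion=[
    [0, -0.05, 0, 0, 1.6],
    [0, -0.05, 0, 0, 2],
    [0, -0.05, 0, 0, 3],
    [0, -0.05, 0, 0, 4],
    [0, -0.05, 0, 0, 4],
    [0, -1.5, 0, 0, 4.5],
    [0, -4, 0, 0, 4.5],
    [0, -9, 0, 0, 4.5],
    [0, -11, 0, 0, 8],
    [0, -11, 0, 0, 8],
  ],
)

```text
clock: 10.55
eef_pos: [577.2, -31.4, 164.4]
tool_rot: [-1.573, -0.004, 0.396]
force: [0.8, 0.3, -1.0]
width: 79.2
```

```bash
python3 - <<'E'
from h import *
im,E=shot('wrist','w6',['post_top','adaptor'])
a=cv2.imread('pics/w6.png')
a=cv2.resize(a[110:320,140:420],(800,600),interpolation=cv2.INTER_CUBIC);cv2.imwrite('pics/c8.png',a)
E
```

```text
post_top [([577.5, -30.2, 47.8], 0.87)]
adaptor [([573.8, -37.9, 43.0], 0.97)]
[577.2 -31.4 164.4] [-1.573 -0.004  0.396] 10.55
```

View pics/c8.png

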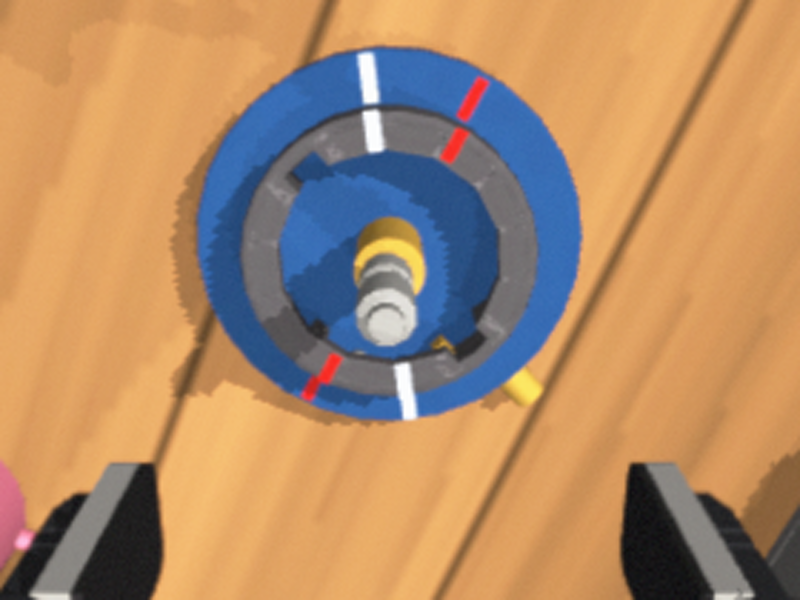

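```bash
cat > base.py <<'E'
from h import *
from scipy.optimize import least_squares
def fitbase(fn,box):
    im,E=load(fn); a=cv2.imread(f'pics/{fn}.png').astype(int); b,g,r=a[...,0],a[...,1],a[...,2]
    M=((b-r>50)&(b>70)).astype(np.uint8); x0,y0,x1,y1=box; m=np.zeros_like(M); m[y0:y1,x0:x1]=M[y0:y1,x0:x1]
    m=cv2.morphologyEx(m,cv2.MORPH_OPEN,np.ones((3,3),np.uint8))
    cs=max(cv2.findContours(m,cv2.RETR_EXTERNAL,cv2.CHAIN_APPROX_NONE)[0],key=cv2.contourArea)
    h=cs[:,0,:]
    P=np.array([atz(im,E,p,14)[:2] for p in h])
    f=lambda q:np.hypot(P[:,0]-q[0],P[:,1]-q[1])-q[2]
    q=least_squares(f,[577,-30,66],loss='cauchy',f_scale=.5); print(fn,'plate',q.x,len(P),np.median(abs(q.fun)))
    return q.x
if __name__=='__main__':
    fitbase('w4',(150,100,420,262)); fitbase('w6',(180,100,420,262))
    im,E=load('w6'); print('tip',atz(im,E,(140+386/2.857,110+321/2.857),84))
E
python3 base.py
```

```text
w4 plate [577.38076822 -33.45326119  36.33945167] 234 0.49890832501494486
w6 plate [577.44837708 -33.33450138  36.28570589] 229 0.47335517246040837
tip [575.96147127 -31.09753399  84.        ]
```

```bash
sed -i 's/^    cs=max.*/    cs=cv2.convexHull(cv2.findNonZero(m))/' base.py; sed -i 's/^    h=cs.*/    h=cs[:,0,:]; h=h[h[:,1]<y1-20]/' base.py; python3 base.py
```

```text
w4 plate [576.08843316 -29.40634909  64.70296527] 36 0.0968098280405627
w6 plate [576.05600595 -29.42087522  64.67818661] 40 0.11308387271937903
tip [575.96147127 -31.09753399  84.        ]
```

```bash
python3 - <<'E'
from h import *
for fn,pp in (('side2',((285.5,134.5),(301.5,145))),('scene1',((180+117/4,150+70/4),(180+197/4,150+73/4)))):
    im,E=load(fn); P=[atz(im,E,p,114) for p in pp]; d=P[1]-P[0]; print(np.round(P,1),np.hypot(*d[:2]),np.arctan2(d[1],d[0]))
print(delta([577,-273,200]))
print(ctrl.read_state()['qpos'])
E
```

```text
[[ 605.  -281.4  114. ]
 [ 547.2 -250.6  114. ]] 65.56954819915866 2.6511425489343003
[[ 603.5 -289.5  114. ]
 [ 552.7 -258.2  114. ]] 59.63996326370568 2.5887715332756285
[ -9.129  -3.875 -22.339   0.   ]
[ 0.28733145  0.64225482 -0.44107828  1.79012934  0.36743356  0.79262382
  0.05751173]
```

apply_moves(
  motion=[
    [-2, -2, -5, -0.1, 8],
    [-4, -3.8, -10, -0.25, 8],
    [-6, -3.8, -15, -0.4, 8],
    [-8, -3.8, -20, -0.55, 8],
    [-9.1, -3.8, -22.3, -0.65, 8],
    [-9.1, -3.8, -22.3, -0.65, 8],
    [-9.1, -3.8, -22.3, -0.65, 8],
  ],
)

```text
clock: 11.58
eef_pos: [577.7, -270.3, 199.0]
tool_rot: [-1.569, -0.001, 1.047]
force: [0.7, -0.8, 0.2]
width: 80.2
```

```bash
python3 - <<'E'
from h import *
im,E=shot('wrist','w7',['bell','fin'])
E
```

```text
bell [([458.3, -202.6, 0.1], 0.91), ([469.3, -341.1, 1.9], 0.69), ([580.0, -272.9, 2.2], 0.61)]
fin [([464.2, -341.7, 98.6], 0.93), ([461.1, -197.2, 99.7], 0.59), ([757.9, -331.3, -4.1], 0.39)]
[ 577.7 -270.3  199. ] [-1.569e+00 -1.000e-03  1.047e+00] 11.575
```

View pics/w7.png

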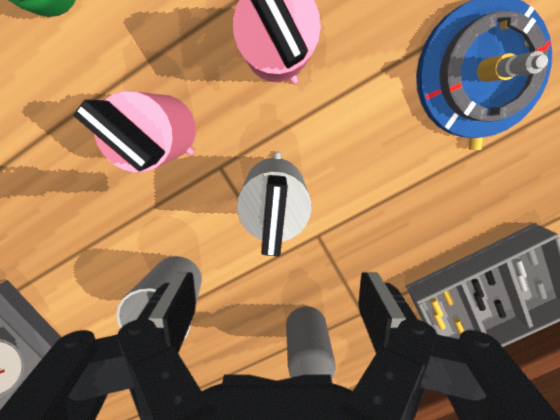

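```bash
cat > fin.py <<'E'
from h import *
def finfit(fn,box,z):
    im,E=load(fn); a=cv2.imread(f'pics/{fn}.png'); x0,y0,x1,y1=box
    g=a.min(axis=2)[y0:y1,x0:x1]; M=np.uint8(g>200); 
    n,l,st,ce=cv2.connectedComponentsWithStats(M); k=1+np.argmax(st[1:,4]); ys,xs=np.nonzero(l==k)
    P=np.array([atz(im,E,(x+x0,y+y0),z)[:2] for x,y in zip(xs,ys)])
    r=cv2.minAreaRect(P.astype(np.float32)); m=P.mean(0); u=np.linalg.svd(P-m,full_matrices=False)[2][0]
    t=(P-m)@u
    print('px',len(xs),xs.min()+x0,xs.max()+x0,ys.min()+y0,ys.max()+y0,'ctr',m+u*(t.min()+t.max())/2,m,'len',np.ptp(t),'ang',np.arctan2(u[1],u[0]))
E
python3 - <<'E'
from fin import *
finfit('w7',(255,170,300,265),114)
a=cv2.imread('pics/w7.png')
cv2.imwrite('pics/c9.png',cv2.resize(a[140:270,220:330],(550,650),interpolation=cv2.INTER_CUBIC))
E
```

```text
px 835 280 299 173 240 ctr [ 574.35403193 -254.24070247] [ 575.17249998 -254.74749766] len 53.43513007240887 ang -0.5544174524894374
```

View pics/c9.png

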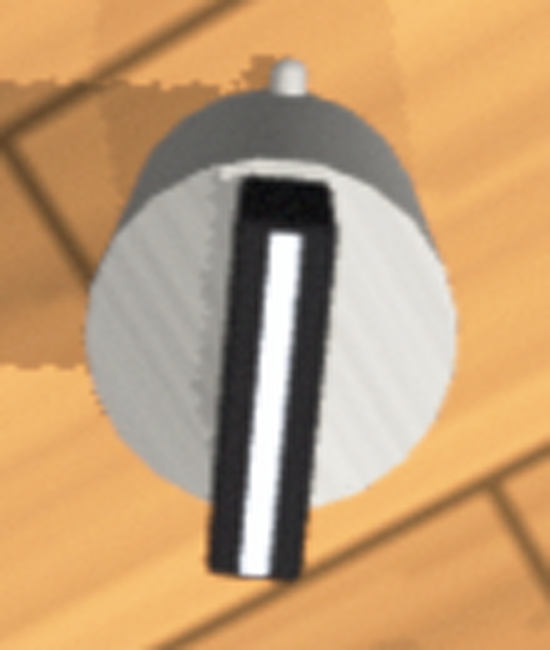

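```bash
python3 - <<'E'
from h import *
im,E=load('w7')
A=atz(im,E,(220+286/5,140+233/5),114);B=atz(im,E,(220+254/5,140+576/5),114)
d=A-B; c=(A+B)/2; print(c,np.hypot(*d[:2]),np.arctan2(d[1],d[0]))
print(delta([c[0],c[1],150],np.arctan2(d[1],d[0])-np.pi/2))
E
```

```text
[ 577.38340988 -272.02842928  114.        ] 56.77522604479536 2.52671889810496
[-0.206  4.985 -0.018  0.092]
```

apply_moves(
  motion=[
    [-0.1, 2, 0, 0.05, 6],
    [-0.2, 5, 0, 0.09, 5],
    [-0.2, 7, 0, 0.09, 5],
    [-0.2, 7.6, 0, 0.09, 5],
    [-0.2, 7.6, 0, 0.09, 5],
  ],
)

```text
clock: 12.35
eef_pos: [577.2, -273.6, 124.0]
tool_rot: [-1.571, -0.0, 0.957]
force: [-0.3, -0.5, 0.7]
width: 50.1
```

```bash
python3 - <<'E'
from h import *
im,E=shot('wrist','w8')
a=cv2.imread('pics/w8.png')
cv2.imwrite('pics/c10.png',cv2.resize(a[160:370,180:380],(761,800))[:600])
E
```

```text
[ 577.2 -273.6  124. ] [-1.571 -0.     0.957] 12.35
```

View pics/c10.png

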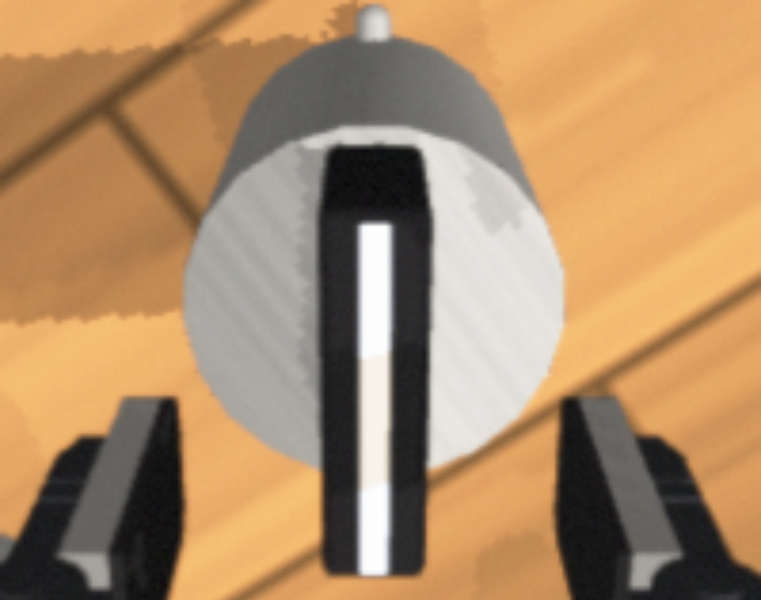

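```bash
python3 - <<'E'
from h import *
im,E=load('w8')
A=atz(im,E,(180+375/3.805,160+222/3.81),114);B=atz(im,E,(180+373.5/3.805,160+575/3.81),114)
d=A-B; c=(A+B)/2; print(c,np.hypot(*d[:2]),np.arctan2(d[1],d[0])-np.pi/2, delta([c[0],c[1],86]))
E
```

```text
[ 577.11435467 -272.16565404  114.        ] 56.7492649163445 0.9544487935281953 [0.117 3.852 0.132 0.   ]
```

apply_moves(
  motion=[
    [0.05, 1.5, 0.1, 0, 5],
    [0.05, 3, 0.1, 0, 5],
    [0.05, 3.8, 0.1, 0, 5],
    [0.05, 3.8, 0.1, 0, 4],
    [0.05, 3.8, 0.1, 0, 3],
    [0.05, 3.8, 0.1, 0, 1],
    [0.05, 3.8, 0.1, 0, 0.5],
    [0.05, 3.8, 0.1, 0, 0.5],
    [0.05, 3.8, 0.1, 0, 0.5],
  ],
)

```text
clock: 13.52
eef_pos: [576.9, -273.0, 86.4]
tool_rot: [-1.572, -0.001, 0.956]
force: [0.7, 0.3, 3.0]
width: 15.0
```

```bash
python3 - <<'E'
from h import *
im,E=shot('wrist','w9')
E
```

```text
[ 576.9 -273.    86.4] [-1.572e+00 -1.000e-03  9.560e-01] 13.525
```

View pics/w9.png

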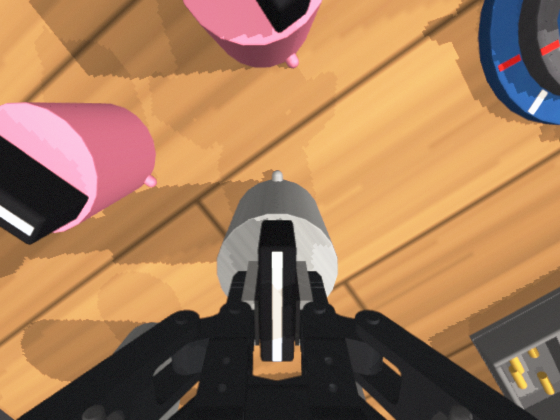

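```bash
python3 - <<'E'
from h import *
print(delta([621,-51,230],1.123))
E
```

```text
[ 20.676 -14.362   9.199  -0.167]
```

apply_moves(
  motion=[
    [0, -1.5, 0, 0, 0.5],
    [0, -4.5, 0, 0, 0.5],
    [0, -9, 0, 0, 0.5],
    [0, -13, 0, 0, 0.5],
    [4, -14.3, 1.8, 0, 0.5],
    [8, -14.3, 3.6, 0, 0.5],
    [12, -14.3, 5.4, -0.05, 0.5],
    [16, -14.3, 7.2, -0.1, 0.5],
    [19, -14.3, 8.6, -0.15, 0.5],
    [20.7, -14.3, 9.2, -0.167, 0.5],
    [20.7, -14.3, 9.2, -0.167, 0.5],
    [20.7, -14.3, 9.2, -0.167, 0.5],
  ],
)

```text
clock: 15.08
eef_pos: [620.2, -53.5, 228.5]
tool_rot: [-1.571, 0.002, 1.12]
force: [-0.6, -0.1, -3.4]
width: 14.8
```

```bash
python3 - <<'E'
from h import *
im,E=shot('wrist','w10',['slot'])
E
```

```text
slot [([608.9, -47.1, 28.2], 0.84)]
[620.2 -53.5 228.5] [-1.571  0.002  1.12 ] 15.075
```

View pics/w10.png

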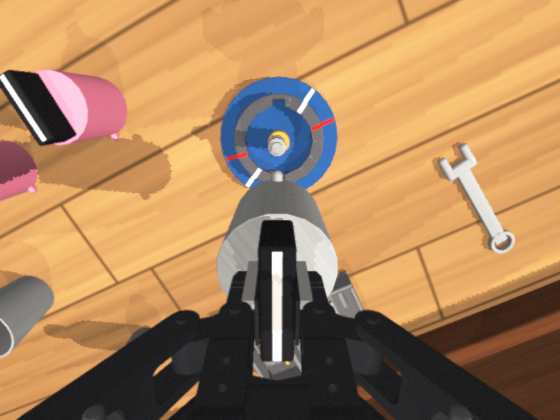

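```bash
python3 - <<'E'
from base import *
q=fitbase('w10',(200,60,350,200))
im,E=load('w10'); a=cv2.imread('pics/w10.png').astype(int); b,g,r=a[...,0],a[...,1],a[...,2]
W=(b>175)&(g>175)&(r>175); Rd=(r>150)&(g<90)&(b<90)
c=np.array(q[:2])
for nm,M,off in(('white',W,.61),('red',Rd,1.22)):
  ys,xs=np.nonzero(M)
  for z,lo,hi in((30,36.5,47.5),(14,50,65)):
    P=np.array([atz(im,E,(x,y),z)[:2] for x,y in zip(xs,ys) if 60<y<200 and 200<x<350])
    d=P-c; rr=np.hypot(*d.T); d=d[(rr>lo)&(rr<hi)]; an=np.arctan2(d[:,1],d[:,0])
    for s in (0,1):
        kk=(an>0)==bool(s)
        if kk.sum()>2: print(nm,z,s,kk.sum(),np.round(np.median(an[kk])+off-(np.pi if s else 0),3))
A=cv2.imread('pics/w10.png'); cv2.imwrite('pics/c11.png',cv2.resize(A[60:380,200:360],(400,800))[:600]); cv2.imwrite('pics/c12.png',cv2.resize(A[65:200,205:355],(750,675))[:600])
s=ctrl.read_state();print(s['eef_pos'],s['tool_rot'])
E
```

```text
w10 plate [576.18315683 -29.95257983  64.65526929] 39 0.06148931930152912
white 30 0 92 -0.394
white 30 1 60 -0.451
white 14 0 59 -0.447
white 14 1 69 -0.451
red 30 0 35 -0.446
red 30 1 39 -0.45
red 14 0 39 -0.443
red 14 1 28 -0.454
[620.22115285 -53.35074609 228.53988676] [-1.5707315   0.00160531  1.11968143]
```

View pics/c12.png

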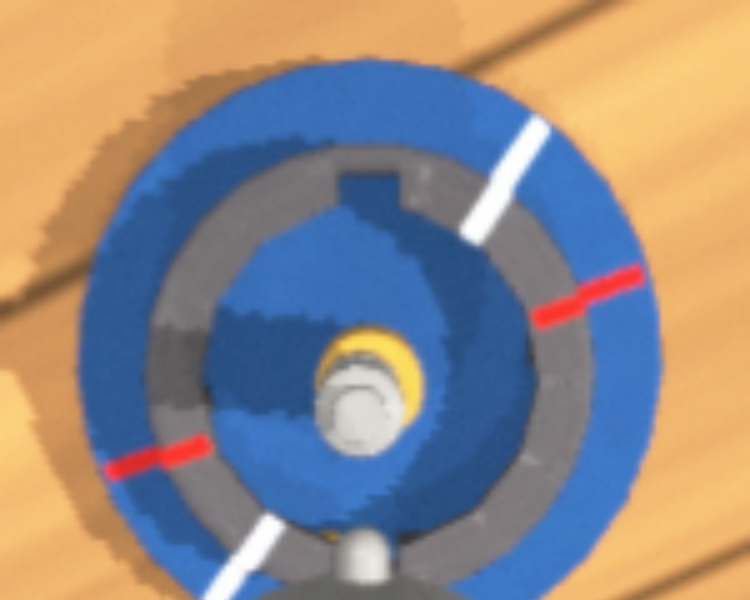

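```bash
python3 - <<'E'
import cv2
A=cv2.imread('pics/w10.png'); cv2.imwrite('pics/c11.png',cv2.resize(A[165:365,200:360],(480,600),interpolation=cv2.INTER_CUBIC))
E
```

```text
(no output)
```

View pics/c11.png

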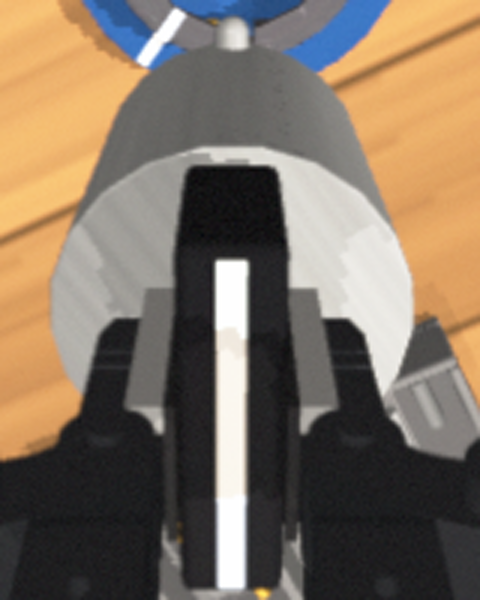

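```bash
python3 - <<'E'
from h import *
im,E=load('w10'); z=228.5
A=atz(im,E,(277.3,165+259/3),z+27.6);B=atz(im,E,(277.1,165+587/3),z+27.6); c=(A+B)/2; d=A-B
print(c,np.hypot(*d[:2]),np.arctan2(d[1],d[0])-np.pi/2)
L=atz(im,E,(200+234/3,165+16/3),z-86.4+4); e=L-c; print('lug',L,np.hypot(*e[:2]),np.arctan2(e[1],e[0])-np.pi/2)
sh=np.array([576.15,-29.8])-c[:2]; s=ctrl.read_state(); t=np.r_[s['eef_pos'][:2]+sh,200]; print(t,delta(t,1.123))
E
```

```text
[620.07424446 -52.7746684  256.1       ] 56.16291549152841 1.1185825133373148
lug [584.45597153 -34.89069774 146.1       ] 39.85596282613163 1.105469325906327
[576.29690839 -30.37607769 200.        ] [ 1.530e-01  2.854e+00  4.955e+00 -3.000e-03]
```

apply_moves(
  motion=[
    [0.1, 0, 2, 0, 0.5],
    [0.15, 0, 4, 0, 0.5],
    [0.15, 0.5, 4.95, 0, 0.5],
    [0.15, 2, 4.95, 0, 0.5],
    [0.15, 2, 4.95, 0, 0.5],
    [0.15, 2, 4.95, 0, 0.5],
  ],
)

```text
clock: 15.92
eef_pos: [577.1, -28.5, 208.5]
tool_rot: [-1.571, -0.0, 1.122]
force: [-0.0, -0.2, -3.2]
width: 15.1
```

```bash
python3 - <<'E'
from h import *
for n in('scene','side','wrist'): shot(n,n+'4')
a=cv2.imread('pics/side4.png');b=cv2.imread('pics/scene4.png');c=cv2.imread('pics/wrist4.png')
f=lambda x:cv2.resize(x,(400,400),interpolation=cv2.INTER_CUBIC)
cv2.imwrite('pics/c13.png',np.hstack([f(a[150:250,210:310]),f(b[165:265,205:305])])); cv2.imwrite('pics/c14.png',cv2.resize(c[60:310,130:430],(720,600)))
E
```

```text
[577.1 -28.5 208.5] [-1.571 -0.     1.122] 15.925
[577.2 -28.3 208.7] [-1.571 -0.     1.122] 15.975
[577.1 -28.2 208.9] [-1.571 -0.     1.123] 16.025
```

View pics/c13.png

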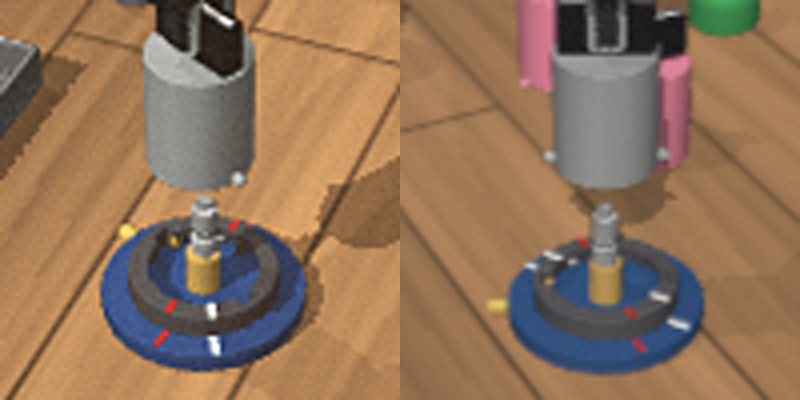

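View pics/c14.png

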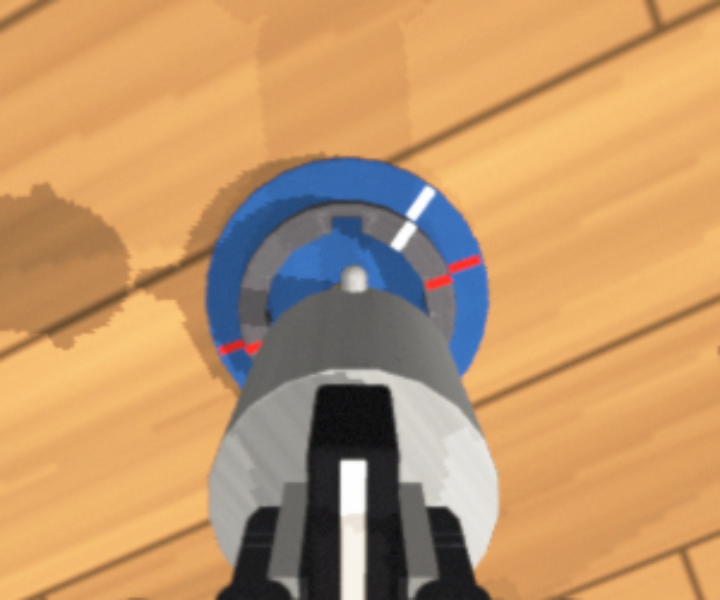

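```bash
python3 - <<'E'
from base import *
fitbase('wrist4',(200,110,350,210))
s=ctrl.read_state(); print(s['eef_pos'],delta([576.3,-30.4,126]))
E
```

```text
wrist4 plate [575.53948547 -29.7277593   64.55883526] 26 0.15304170943203843
[577.0959008  -28.15665476 208.97101358] [-0.237  8.297 -0.025  0.   ]
```

apply_moves(
  motion=[
    [-0.24, 0, 0, 0, 0.5],
    [-0.24, 2, 0, 0, 0.5],
    [-0.24, 5, 0, 0, 0.5],
    [-0.24, 7.5, 0, 0, 0.5],
    [-0.24, 8.3, 0, 0, 0.5],
    [-0.24, 8.3, 0, 0, 0.5],
    [-0.24, 8.3, 0, 0, 0.5],
  ],
)

```text
clock: 16.95
eef_pos: [576.4, -30.1, 126.9]
tool_rot: [-1.573, -0.001, 1.123]
force: [0.0, -0.4, -3.3]
width: 14.7
```

```bash
python3 - <<'E'
from base import *
for n in('scene','side','wrist'): shot(n,n+'5')
a=cv2.imread('pics/side5.png');b=cv2.imread('pics/scene5.png');c=cv2.imread('pics/wrist5.png')
f=lambda x:cv2.resize(x,(400,400),interpolation=cv2.INTER_CUBIC)
cv2.imwrite('pics/c15.png',np.hstack([f(a[150:250,210:310]),f(b[165:265,205:305])])); cv2.imwrite('pics/c16.png',cv2.resize(c[120:245,200:350],(720,600),interpolation=cv2.INTER_CUBIC))
fitbase('wrist5',(180,110,370,220))
print(ctrl.read_state()['force'])
E
```

```text
[576.4 -30.1 126.9] [-1.573e+00 -1.000e-03  1.123e+00] 16.95
[576.4 -30.2 127. ] [-1.573e+00 -1.000e-03  1.123e+00] 17.0
[576.3 -30.2 126.9] [-1.573e+00 -1.000e-03  1.123e+00] 17.05
wrist5 plate [575.44728053 -29.7348965   64.58593523] 28 0.10745540469675774
[-0.7438038  -0.13002836 -3.22953248]
```

View pics/c15.png

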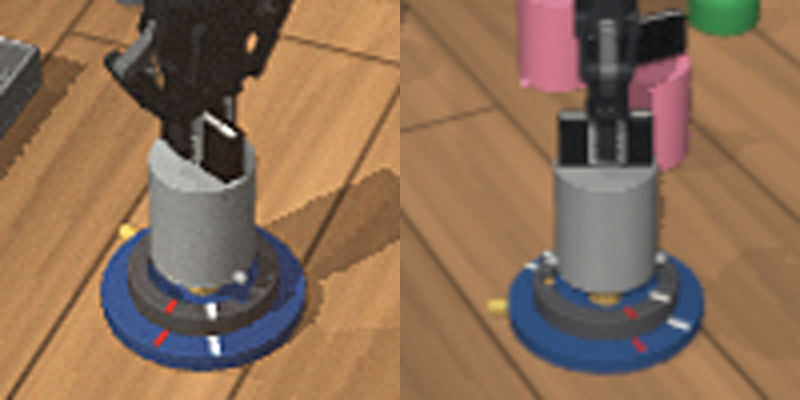

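View pics/c16.png

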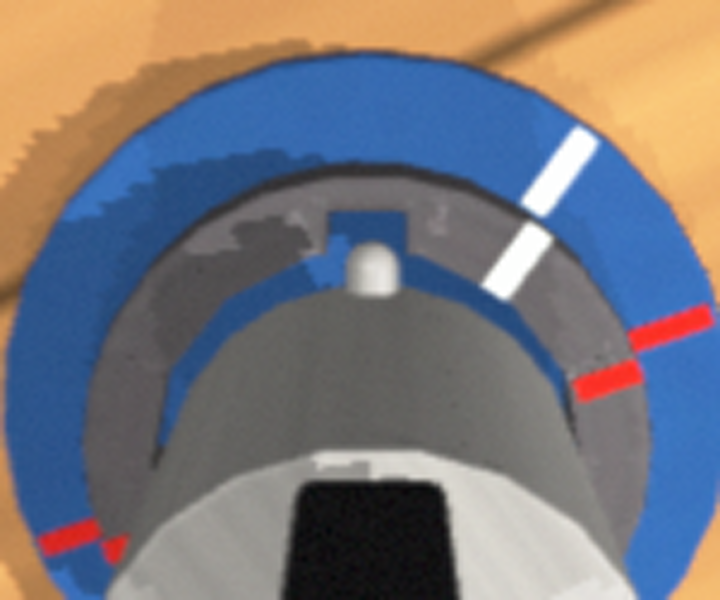

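apply_moves(
  motion=[
    [-0.05, 0.4, 0.05, 0, 0.5],
    [-0.05, 0.8, 0.05, 0, 0.5],
    [-0.05, 1.1, 0.05, 0, 0.5],
    [-0.05, 1.3, 0.05, 0, 0.5],
    [-0.05, 1.5, 0.05, 0, 0.5],
  ],
)

```text
clock: 17.73
eef_pos: [574.9, -30.5, 110.7]
tool_rot: [-1.571, -0.0, 1.123]
force: [0.2, -0.1, -2.7]
width: 15.0
```

apply_moves(
  motion=[
    [0, 0.2, 0, 0, 0.5],
    [0, 0.4, 0, 0, 0.5],
    [0, 0.6, 0, 0, 0.5],
    [0, 0.8, 0, 0, 0.5],
    [0, 0.8, 0, 0, 0.5],
  ],
)

```text
clock: 18.35
eef_pos: [574.7, -30.5, 102.7]
tool_rot: [-1.571, 0.0, 1.123]
force: [-1.0, -0.5, -3.1]
width: 14.9
```

apply_moves(
  motion=[
    [0, 0.1, 0, 0, 0.5],
    [0, 0.2, 0, 0, 0.5],
    [0, 0.25, 0, 0, 0.5],
    [0, 0.3, 0, 0, 0.5],
    [0, 0.3, 0, 0, 0.5],
  ],
)

```text
clock: 18.98
eef_pos: [574.9, -30.4, 100.3]
tool_rot: [-1.571, 0.0, 1.123]
force: [-1.9, 0.3, 3.5]
width: 15.0
```

```bash
python3 - <<'E'
from base import *
for n in('scene','side','wrist'): shot(n,n+'6')
a=cv2.imread('pics/side6.png');b=cv2.imread('pics/scene6.png');c=cv2.imread('pics/wrist6.png')
f=lambda x:cv2.resize(x,(400,400),interpolation=cv2.INTER_CUBIC)
cv2.imwrite('pics/c17.png',np.hstack([f(a[150:250,210:310]),f(b[165:265,205:305])])); cv2.imwrite('pics/c18.png',cv2.resize(c[120:320,200:360],(480,600),interpolation=cv2.INTER_CUBIC))
s=ctrl.read_state();print(s['force'],s['torque'])
E
```

```text
[574.9 -30.4 100.3] [-1.571  0.     1.123] 18.975
[575.  -30.4 100.4] [-1.571 -0.     1.123] 19.025
[575.  -30.4 100.4] [-1.571 -0.     1.123] 19.075
[-0.91595677  0.32144053  6.31574926] [-0.06582413  0.67644838 -0.01009274]
```

View pics/c17.png

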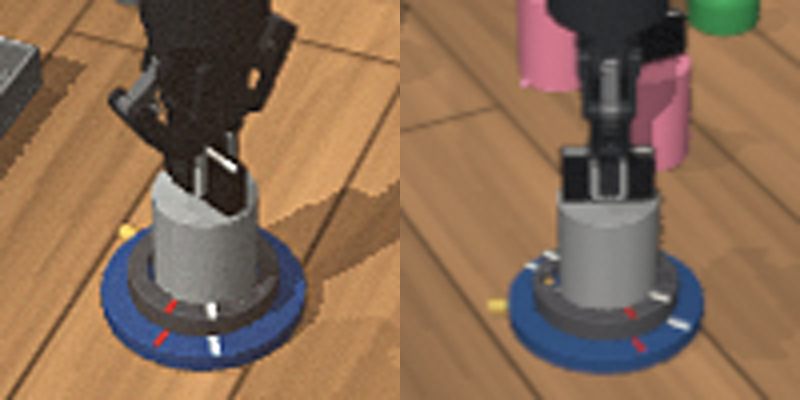

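View pics/c18.png

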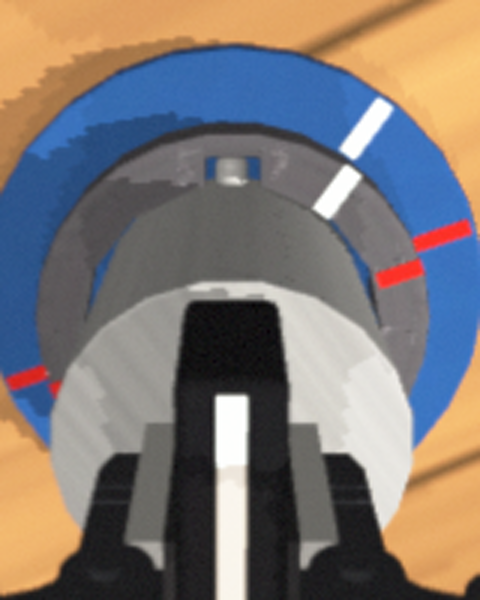

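apply_moves(
  motion=[
    [0, -0.03, 0, 0.06, 0.5],
    [0, -0.03, 0, 0.13, 0.5],
    [0, -0.03, 0, 0.2, 0.5],
    [0, -0.03, 0, 0.28, 0.5],
    [0, -0.03, 0, 0.36, 0.5],
    [0, -0.03, 0, 0.43, 0.5],
    [0, -0.03, 0, 0.5, 0.5],
    [0, -0.03, 0, 0.55, 0.5],
    [0, -0.03, 0, 0.58, 0.5],
    [0, -0.03, 0, 0.59, 0.5],
    [0, -0.03, 0, 0.59, 0.5],
  ],
)

```text
clock: 20.5
eef_pos: [575.9, -30.5, 100.4]
tool_rot: [-1.572, -0.002, 0.533]
force: [3.2, 0.4, 1.1]
width: 15.1
```

```bash
python3 - <<'E'
from base import *
for n in('scene','side','wrist'): shot(n,n+'7')
a=cv2.imread('pics/side7.png');b=cv2.imread('pics/scene7.png');c=cv2.imread('pics/wrist7.png')
f=lambda x:cv2.resize(x,(400,400),interpolation=cv2.INTER_CUBIC)
cv2.imwrite('pics/c19.png',np.hstack([f(a[150:250,210:310]),f(b[165:265,205:305])])); cv2.imwrite('pics/c20.png',cv2.resize(c[120:370,180:380],(480,600),interpolation=cv2.INTER_CUBIC))
s=ctrl.read_state();print(s['force'],s['torque'])
E
```

```text
[575.9 -30.5 100.4] [-1.572 -0.002  0.533] 20.5
[575.8 -30.5 100.4] [-1.572 -0.002  0.533] 20.55
[575.8 -30.5 100.4] [-1.572 -0.002  0.533] 20.6
[ 3.63715554 -0.84693691  2.08244135] [-0.1893474  -0.81765183  0.18921207]
```

View pics/c19.png

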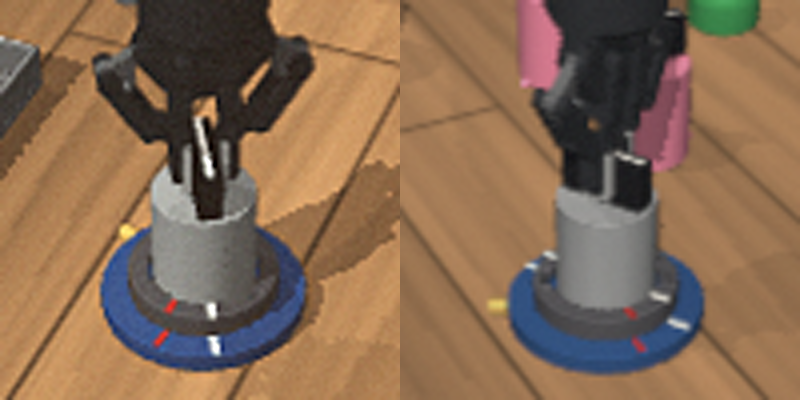

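View pics/c20.png

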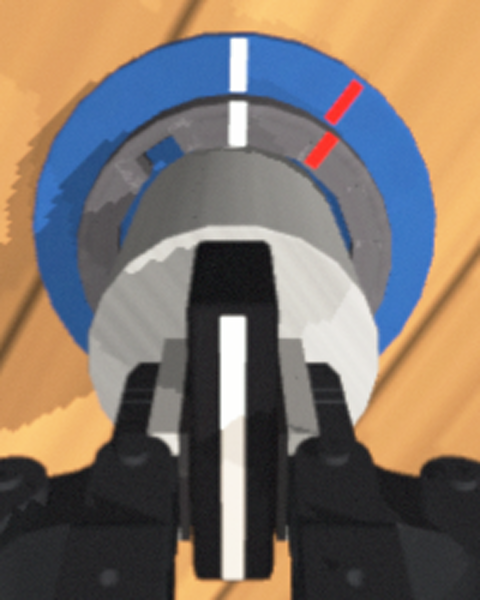

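```bash
cat > ang.py <<'E'
import sys
from h import *
fn=sys.argv[1]
im,E=load(fn); a=cv2.imread(f'pics/{fn}.png'); g=a.min(2)
def line(x0,x1,y0,y1,z,th):
    out=[]
    for y in range(y0,y1):
        r=g[y,x0:x1].astype(float)-th; r[r<0]=0
        if r.sum()>20: out.append(atz(im,E,((r*np.arange(x0,x1)).sum()/r.sum(),y),z)[:2])
    out=np.array(out); v=cv2.fitLine(out.astype(np.float32),cv2.DIST_HUBER,0,.01,.01)[:,0]
    t=np.arctan2(v[1],v[0]); return (t+np.pi/2)%np.pi-np.pi/2+np.pi/2, out[[0,-1]],len(out)
print('fin jaw-yaw',line(269,287,254,358,114+14,150))
print('mark plate',line(270,286,138,157,14,150)); print('mark collar',line(270,286,163,179,30,150))
E
python3 ang.py wrist7
```

```text
fin jaw-yaw (np.float32(0.53386056), array([[561.70883375,  -7.04226452],
       [588.57348775, -52.51660634]]), 104)
mark plate (np.float32(0.51773024), array([[545.41781449,  24.54964186],
       [551.77283094,  13.41152574]]), 19)
mark collar (np.float32(0.5125431), array([[552.92308192,  11.31336477],
       [558.04241597,   2.25929015]]), 16)
```

apply_moves(
  motion=[
    [0, 0, 0, 0.01, 0.5],
    [0, 0, 0, 0.02, 0.5],
    [0, 0, 0, 0.02, 0.5],
    [0, 0, 0, 0.02, 0.5],
  ],
)

```text
clock: 21.15
eef_pos: [575.6, -30.5, 100.4]
tool_rot: [-1.571, -0.001, 0.513]
force: [4.6, -1.7, 4.2]
width: 15.0
```

```bash
python3 - <<'E'
from base import *
for n in('scene','wrist'): shot(n,n+'8')
s=ctrl.read_state();print(s['force'],s['torque'],s['width'])
E
python3 ang.py wrist8
```

```text
[575.6 -30.5 100.4] [-1.571e+00 -1.000e-03  5.130e-01] 21.15
[575.5 -30.5 100.4] [-1.571e+00 -1.000e-03  5.130e-01] 21.2
[ 5.295636   -1.76821624  3.99189649] [-0.32325897 -1.21822684  0.16816179] 15.05021943474652
fin jaw-yaw (np.float32(0.5149988), array([[561.86582043,  -6.73570782],
       [587.79352505, -52.7421836 ]]), 104)
mark plate (np.float32(0.51230896), array([[545.3902182 ,  24.74645158],
       [551.65044611,  13.55584006]]), 19)
mark collar (np.float32(0.50984895), array([[552.83178164,  11.47202655],
       [557.94022523,   2.4136759 ]]), 16)
```

View pics/scene8.png

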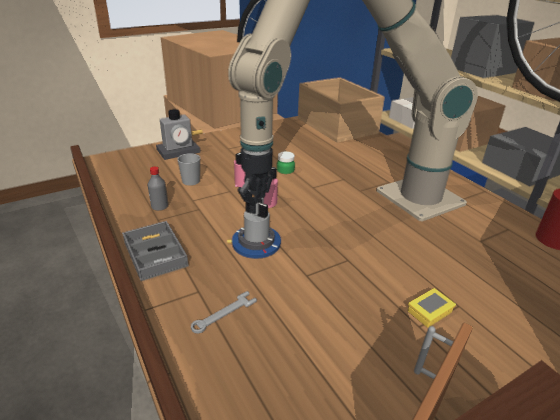

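View pics/wrist8.png

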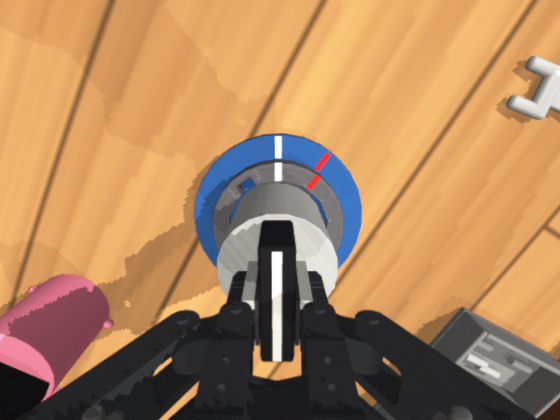

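```bash
python3 - <<'E'
from h import *
print(ctrl.finish_job()); s=ctrl.read_state(); print(s['clock'],s['tool_rot'],s['width'])
E
```

```text
the job is handed in; nothing more can be done
None
the job is handed in; nothing more can be done
```

I stood the adaptor on the brass post and let go. A wrist view from above showed it upright. I then gripped the steel bell by its fin and lowered it with both lugs through the slots until it was fully home. The tool height read 100.4 mm, the value I had worked out for fully home, and the floor pushed back with about 6 N. Finally I twisted the bell about 0.61 rad clockwise and handed the job in at about 21 s, still gripping the fin.

**At the white mark:** in the last wrist view the fin line measured 0.515 rad against 0.510 to 0.512 rad for the white mark, so they agree to within about 0.005 rad. The turn stayed well short of where the balls begin to resist (0.84 rad). The moment resisting the twist read 0.17 N m, of which the spring should account for about 0.10 N m; I took the rest as friction. The wrist forces I read stayed around 6 N or below.

**Adaptor inside:** after the bell went on I could not see the adaptor. I rely on two things: it stood upright just before the bell was lowered, and the bell went down freely to full depth. The other items looked undisturbed in the last scene view, though the arm hides part of it.

**What disagreed:** just before insertion, the first placement over the base was about 2.4 mm off, which I measured in the pictures and corrected before lowering. The trained networks' positions for the base and adaptor differed by up to several mm from my own fits, so I used the fits.

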